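Dispense studs from the feeder over the cup

ROBOT

A 7-joint arm with a two-finger parallel gripper is mounted at the origin on a cart in front of the work surface, level with it; the furniture and walls round the work are solid. World frame = base frame: x ahead of the robot, y to its left, z up, the work surface at z = 0. Lengths are in m, angles in rad, forces in N, time in s.
With the tool pointing down it reaches from about 0.4 to 0.875 m from the base axis. Payload 19.3 kg.
Tool frame: the origin (TCP) lies at the very end of the fingers, on their centre line; the grasp point (between the pads) lies 19 mm behind it; z points along the fingers, y is the line along which they close (so a half turn about z gives the same grasp; the last joint's range is limited). The gripper opens to 85 mm and grips with 20 to 120 N. Pads are 22 mm wide; open, the fingers measure 114 mm over their backs; the gripper's body (76 mm by 85 mm) begins 54 mm behind the grasp point. The pads swing forward as they close: fully open they stand 13 mm farther back than shut.
Start: joints at [-1.2, 0.521, -0.036, 1.599, 0.021, 1.021, -0.113], TCP at [0.267, 0.565, 0.231] pointing down, gripper open.
Joint ranges: [-2.91, 2.91], [-0.3, 2.13], [-1.5, 1.42], [0.17, 2.43], [-1.26, 4.41], [0.16, 1.93], [-2.52, 2.52]. Speed limits (rad/s): [1.89, 1.89, 2.39, 2.39, 3.01, 3.01, 3.01].

INTERFACE

Orientations are given as [roll, pitch, yaw] about the fixed x, y, z axes, in that order (R = Rz(yaw) Ry(pitch) Rx(roll)).
In Python, from workcell import bot gives the robot as it stands.
- The arm moves only by the tool carry_out, never from a script. Its argument "rows" is a list that holds one entry, the list of rows, each a list of 4 numbers: the shift along the tool's x, y, z in m, then the turn about the tool's z in degrees. In form: [[[x, y, z, twist], ...]]. A call has 1 to 12 rows; each row is the pose to reach, as a shift and turn from the pose commanded when the call began, along the tool's axes at that moment; what a row does not reach only later rows make up. A row lasts 1/12 s, in which the tool goes at most 41.7 mm and 7.16 degrees, less where a joint would pass 70% of its speed; a pose out of reach is approached as far as the arm can. A call with a gripper value outside its range is refused whole. "grip" is the finger opening in m, from 0 to 0.0854, set as the call begins (left out, the last holds). The fingers move at their own pace and stop on an object; "grip_force" is the grip in N (left out, the last holds). Time passes only in rows, so rows that repeat a pose let the fingers close. It gives the time, the measured TCP pose, the force, the opening and the grip force at its end, in the units of the state.
- bot.observe(): the state, without advancing time (a new reading comes with each control period).
- bot.grab_frame(name): name is "scene" or "top" or "wrist"; returns a dict with "pixels" (384x512x3 uint8, red, green, blue), "K" (3x3 intrinsics, pixels), "k1" (the pictures are not rectified: a ray, as slopes to the right and down, at radius r is drawn at 1 + k1 r^2 times it, then the intrinsics apply), "pose" (4x4, takes a point from camera to world coordinates). Camera axes: x right, y down, z forward; pixel columns grow to the right and rows downward; lengths in m; the calibration is good to about 2 mm. A picture is of the moment at which its call begins. There is no depth.
- bot.job_done(): hands the job in; it is judged then, once.
Trained networks look in a picture, given as the dict that the camera call returned (one of the last four; its "shot" number tells which), for a name from the list of things; names that differ only in an ending like _2 or _b are one class to them, and where a whole thing is asked for, a point or a joint stands for the part that bears it (a point fixed in the world has none). Each returns a list of dicts, best first, with "conf" (0 to 1); they miss things now and then, are a little off and sometimes report something else, mostly with a low value. They report only what shows in the picture. A call takes as long as a camera call.
- bot.look_for(picture, label): "position" ([column, row] in pixels, amid what is visible of it).
- bot.regions_of(picture, label): "region" (384x512 bool, what is visible of it) and "position" ([column, row] in pixels, amid what is visible of it).
- bot.spot_point(picture, label): "position" ([column, row] in pixels: a listed point, or the origin of a listed thing).
The state is a dict: "clock": time; "qpos": joint angles; "qd": joint speeds; "joint_efforts": joint torques, N m; "position": TCP position; "tool_rot": TCP orientation; "force": force on the tool from outside, world axes, zero at the start; "moment": the same for the moment, N m; "grip_width": finger opening in m; "finger_force": force on a finger pad.
Only numpy, scipy, OpenCV 4.12 (cv2) and the standard library are available. Lean on these libraries where they do the work, as an engineer would, in place of code of your own. Each camera call takes 0.05 s, during which the arm holds its last target. There are 200 camera calls.

TASK

Two plywood stud feeders stand on the bench, and only one has a cup in the holder under its hopper. By its upright handle, draw that feeder's shutter fully open so that all three brass studs drop into the cup, then push the shutter fully home again and let go. Leave the other feeder's shutter shut and the cup standing in its holder.

Things in the scene. Friction and masses are not known exactly. Their poses are not given: they have to be found in the camera images.
- grip_a (a point): Grip point on the dark wooden upright handle of the shutter over the cup: bar 16 mm wide (its y), 26 mm deep (its x), 94 to 172 mm over the bench; the point is on its axis, 154 mm up. Grip across the width. Its z is up; its -x is the way it opens (outward, roughly to the robot). It moves with the shutter; when shut, the hopper rim (top 171 mm up) is about 38 mm behind the bar's rear face.
- shutter_a (a joint): Slide joint (m) of the flat steel shutter under the hopper of the feeder with the cup. 0 = fully home (shut); grows to 0.056 (end stop) as it is drawn straight out of the feeder's front, where its handle stands. It stays where it is left; sliding takes 2 to 3 N. The throat over it is 46 mm square.
- shutter_b (a joint): Slide joint (m) of the flat steel shutter under the hopper of the other feeder, which is the same but has no cup under it. 0 = fully home (shut); grows to 0.056 (end stop) as it is drawn straight out of the feeder's front, where its handle stands. It stays where it is left; sliding takes 2 to 3 N. To be left shut. (A tall green hand press stands 0.57 m from the base axis, 48 degrees to the right: pass it drawn in.)
- cup: Open white enamelled metal cup, 88 mm across and 60 mm high, wall 2.5 mm, standing in a low ring on the feeder's base straight under the hopper, rim 5 to 7 mm below the feeder's deck; origin at the centre of its underside, z up. It need not be handled.
- stud_a0: Domed brass stud, 18 mm across and 12 mm high, origin at the centre of its flat base; one of the three lying on the closed shutter in the hopper over the cup. They fall once the shutter is open 0.046 m or more.
- stud_a1: Domed brass stud, 18 mm across and 12 mm high, origin at the centre of its flat base; one of the three lying on the closed shutter in the hopper over the cup. They fall once the shutter is open 0.046 m or more.
- stud_a2: Domed brass stud, 18 mm across and 12 mm high, origin at the centre of its flat base; one of the three lying on the closed shutter in the hopper over the cup. They fall once the shutter is open 0.046 m or more.

How it is judged:
By the outcome, as a careful person would: the job done as asked, in the order asked, and still so for the second after the job is handed in, with the robot touching nothing.
It also fails if it takes over 32 s, if anything falls off the work surface, if the arm or the gripper's body presses on something with over 40 N, if the wrist force passes 120 N, or if a joint passes its speed limit or range.

## Working session

There is one attempt and no reset: what is moved stays moved. The work goes in short steps, Python scripts to look and compute and a tool call to move; the robot and the scene stay as the last step left them, time stands still between calls to the robot, and variables do not carry over. Pictures are saved under pics/ and viewed, at most 10 in all, crops included, and the job is handed in when it is done.

Besides the shell and the picture viewer there is one more tool, called after "Call:" in YAML: its name, and indented under it one key for each argument. carry_out: Moves the arm, as the interface text tells. Its arguments: {"type":"object","properties":{"rows":{"type":"array","items":{"type":"array","items":{"type":"array","items":{"type":"number"}}}},"grip":{"type":"number"},"grip_force":{"type":"number"}},"required":["rows"]}

```bash
mkdir -p pics; cat > h.py <<'E'
import numpy as np, cv2
from workcell import bot
def ray(p,px):
    K=p["K"];d=np.array([(px[0]-K[0][2])/K[0][0],(px[1]-K[1][2])/K[1][1]]);u=d.copy()
    for _ in range(20): u=d/(1+p["k1"]*(u@u))
    T=np.array(p["pose"]);v=T[:3,:3]@np.array([u[0],u[1],1]);return T[:3,3],v/np.linalg.norm(v)
def atz(p,px,z):
    o,v=ray(p,px);return o+v*(z-o[2])/v[2]
def tri(rs):
    A=0;b=0
    for o,v in rs:
        M=np.eye(3)-np.outer(v,v);A=A+M;b=b+M@o
    return np.linalg.solve(A,b)
def proj(p,X):
    T=np.linalg.inv(np.array(p["pose"]));c=T[:3,:3]@X+T[:3,3];u=c[:2]/c[2];u=u*(1+p["k1"]*(u@u))
    K=p["K"];return np.array([K[0][0]*u[0]+K[0][2],K[1][1]*u[1]+K[1][2]])
E
python3 - <<'E'
from h import *
ims=[]
for n in ["scene","top"]:
    p=bot.grab_frame(n);ims.append(p["pixels"]);print(n,np.array(p["pose"])[:3,3].round(3))
    for l,z in [("grip_a",.154),("cup",0.01),("stud_a0",.1)]:
        for r in bot.spot_point(p,l)[:4]: print(l,np.round(r["position"],1),round(r["conf"],2),atz(p,r["position"],z).round(4))
    for r in bot.look_for(p,"shutter_a"): print("sh",np.round(r["position"],1),round(r["conf"],2))
cv2.imwrite("pics/a.png",cv2.resize(ims[0],(800,600))[:,:,::-1])
cv2.imwrite("pics/b.png",cv2.resize(ims[1],(800,600))[:,:,::-1])
s=bot.observe();print(s["position"],s["tool_rot"],s["grip_width"],s["clock"])
E
```

```text
scene [ 0.181 -0.5    0.706]
grip_a [286.3 257.1] 0.56 [ 0.4597 -0.2286  0.154 ]
cup [306.1 261.1] 0.86 [ 0.5631 -0.194   0.01  ]
sh [294.4 260.4] 0.67
top [ 0.486 -0.011  0.981]
grip_a [370.3 230.2] 0.88 [ 0.4659 -0.2301  0.154 ]
cup [339.4 186.5] 0.5 [ 0.5599 -0.1954  0.01  ]
stud_a0 [350.5 176. ] 0.5 [ 0.5755 -0.2013  0.1   ]
stud_a0 [359.3 186.8] 0.46 [ 0.5536 -0.22    0.1   ]
stud_a0 [347.9 190.2] 0.45 [ 0.5459 -0.1962  0.1   ]
sh [168.  191.6] 0.8
sh [358.9 217. ] 0.65
sh [349.8 180.2] 0.36
[0.26670515 0.56522336 0.23127558] [-3.14155520e+00  2.45553990e-05  2.70075185e+00] 0.08541289316597576 0.5
```

View pics/a.png

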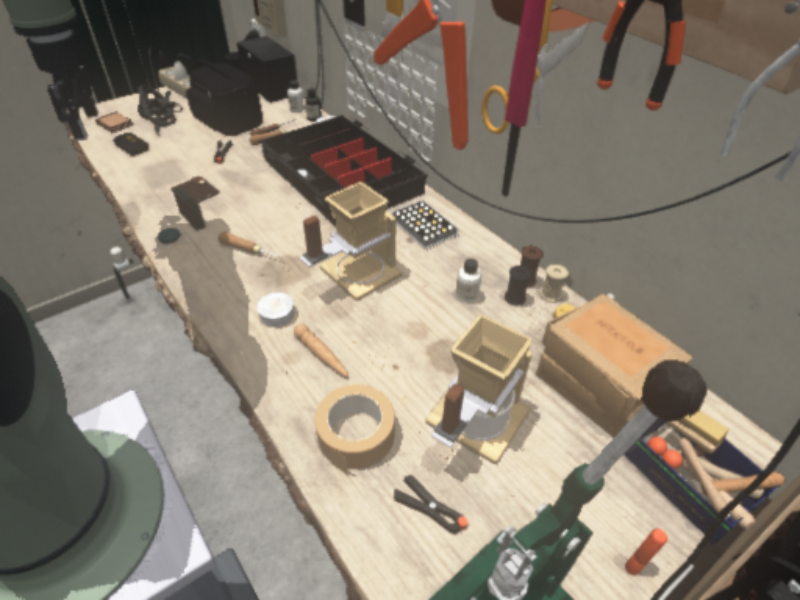

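View pics/b.png

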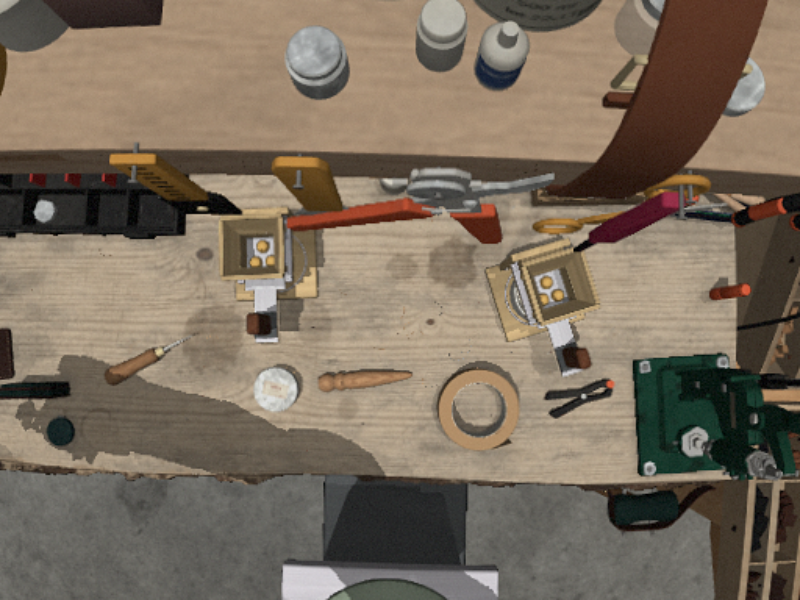

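Only the right feeder has a white cup under its hopper: scene picture ~(490,415), and top picture hopper (560,283) with handle (577,357). The left feeder's ring is empty. Next I measure the grip point and yaw from enlarged crops.

```bash
python3 - <<'E'
from h import *
R={}
for n in ["scene","top"]:
    p=bot.grab_frame(n);R[n]=p
    r=bot.spot_point(p,"grip_a");print(n,[(np.round(q["position"],1),round(q["conf"],2)) for q in r]);p["g"]=r[0]["position"]
X=tri([ray(p,p["g"]) for p in R.values()]);print("tri",X.round(4))
p=R["top"]; c=p["pixels"][145:250,300:400]
cv2.imwrite("pics/c.png",cv2.resize(c,None,fx=5.7,fy=5.7,interpolation=cv2.INTER_CUBIC)[:,:,::-1])
E
```

```text
scene [(array([289.1, 255.5]), 0.75)]
top [(array([371.1, 229.7]), 0.79)]
tri [ 0.4661 -0.2305  0.1562]
```

View pics/c.png

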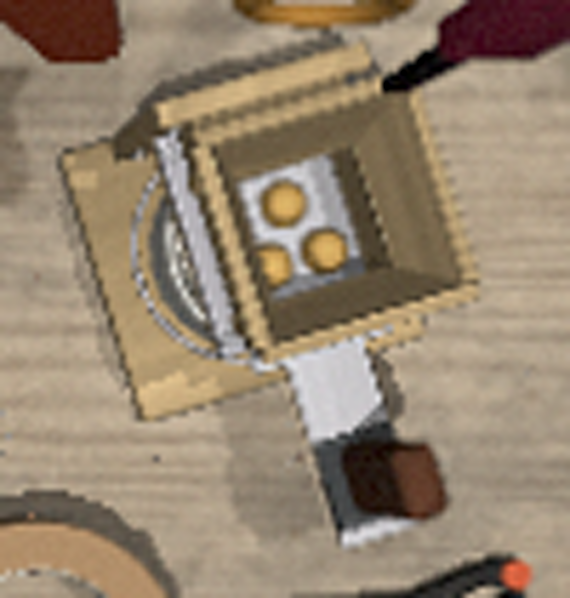

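The crop shows the hopper rim's front corners at (262,362) and (478,290), the base's left edge from (65,155) to (142,418), and the handle top at about (405,480). The three studs are on the shutter.

```bash
python3 - <<'E'
from h import *
p=bot.grab_frame("top")
f=lambda a,z:atz(p,[300+a[0]/5.7-.4,145+a[1]/5.7-.4],z)
for a,b,z,off in [((65,155),(142,418),.01,180),((262,362),(478,290),.171,90),((478,288),(412,95),.171,0),((192,128),(262,362),.171,180),((298,380),(340,545),.09,180)]:
    A,B=f(a,z),f(b,z);d=B-A;print(A.round(3),B.round(3),(np.degrees(np.arctan2(d[1],d[0]))+off)%360)
s=bot.observe();X=np.array([.466,-.2305,.235]);P=np.array(s["position"]);y=s["tool_rot"][2]
ex=np.array([np.cos(y),np.sin(y),0]);ey=np.array([np.sin(y),-np.cos(y),0]);d=X-P;print(d@ex,d@ey,-d[2],np.degrees(y))
E
```

```text
[ 0.592 -0.13   0.01 ] [ 0.488 -0.163  0.01 ] 17.49580907414139
[ 0.507 -0.177  0.171] [ 0.533 -0.25   0.171] 19.43454269288209
[ 0.534 -0.25   0.171] [ 0.598 -0.227  0.171] 19.74670431017283
[ 0.584 -0.153  0.171] [ 0.507 -0.177  0.171] 17.68042312658767
[ 0.503 -0.207  0.09 ] [ 0.443 -0.224  0.09 ] 15.601225886569807
-0.5197987907169257 -0.6346272370662359 -0.0037054977661319655 154.74362866792475
```

Call:
carry_out:
  rows:
    - [[-0.276, -0.273, -0.01, 70], [-0.276, -0.273, -0.01, 70], [-0.276, -0.273, -0.01, 70], [-0.276, -0.273, -0.01, 70], [-0.276, -0.273, -0.01, 70], [-0.276, -0.273, -0.01, 70], [-0.276, -0.273, -0.01, 70], [-0.276, -0.273, -0.01, 70], [-0.276, -0.273, -0.01, 70], [-0.276, -0.273, -0.01, 70]]
  grip: 0.07

```text
clock: 1.58
position: [0.4012, 0.1954, 0.2419]
tool_rot: [3.141, 0.0, 1.467]
force: [0.8, -0.2, -0.0]
grip_width: 0.0701
finger_force: 0.0
```

```bash
cat > to.py <<'E'
from h import *
import sys
def to(X,yaw):
    s=bot.observe();P=np.array(s["position"]);y=s["tool_rot"][2];d=np.array(X)-P
    print("pos",P.round(4),np.degrees(s["tool_rot"]).round(2),"q",np.round(s["qpos"],2),"t",s["clock"],"F",np.round(s["force"],1),"w",round(s["grip_width"],4))
    from scipy.spatial.transform import Rotation as R
    print("shift",(R.from_euler("xyz",s["tool_rot"]).as_matrix().T@d).round(4),"twist",round(np.degrees(y)-yaw,2))
if __name__=="__main__": a=list(map(float,sys.argv[1:]));to(a[:3],a[3])
E
python3 to.py .466 -.2305 .235 18
```

```text
pos [0.4012 0.1954 0.2419] [1.7995e+02 1.0000e-02 8.4060e+01] q [-0.88  0.23  0.34  2.05 -0.1   0.88 -0.58] t 1.5833 F [ 0.8 -0.2 -0. ] w 0.0701
shift [-0.4169  0.1085  0.0071] twist 66.06
```

Call:
carry_out:
  rows:
    - [[-0.417, 0.109, 0.0, 66], [-0.417, 0.109, 0.0, 66], [-0.417, 0.109, 0.0, 66], [-0.417, 0.109, 0.0, 66], [-0.417, 0.109, 0.0, 66], [-0.417, 0.109, 0.0, 66], [-0.417, 0.109, 0.0, 66], [-0.417, 0.109, 0.0, 66], [-0.417, 0.109, 0.0, 66], [-0.417, 0.109, 0.0, 66], [-0.417, 0.109, 0.0, 66], [-0.417, 0.109, 0.0, 66]]

```text
clock: 2.58
position: [0.4697, -0.2287, 0.2413]
tool_rot: [3.14, 0.001, 0.322]
force: [-0.4, -0.0, -0.5]
grip_width: 0.0701
finger_force: 0.0
```

```bash
python3 - <<'E'
from h import *
p=bot.grab_frame("wrist")
for r in bot.spot_point(p,"grip_a"): print(np.round(r["position"],1),round(r["conf"],2),atz(p,r["position"],.154).round(4))
print(np.array(p["pose"])[:3,3].round(3))
q=bot.grab_frame("scene")
for r in bot.spot_point(q,"grip_a"): print(np.round(r["position"],1),round(r["conf"],2),atz(q,r["position"],.154).round(4))
cv2.imwrite("pics/d.png",p["pixels"][:,:,::-1])
E
python3 to.py .466 -.2305 .135 18
```

```text
[252.3 191.1] 0.95 [ 0.4722 -0.2281  0.154 ]
[ 0.534 -0.207  0.384]
[287.2 255. ] 0.79 [ 0.4642 -0.2259  0.154 ]
pos [ 0.4702 -0.2235  0.2412] [-1.7996e+02 -1.0000e-02  1.8810e+01] q [-0.2   0.42  0.71  1.89 -0.34  0.95 -0.57] t 2.7833 F [-0.3  0.3  0.9] w 0.0697
shift [-0.0062  0.0053  0.1062] twist 0.81
```

View pics/d.png

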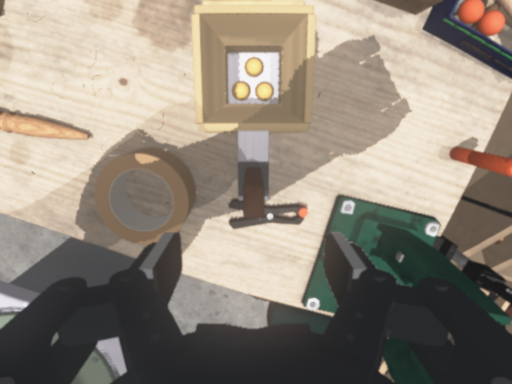

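The wrist picture shows the hopper square with the tool (rim sides vertical, columns 194 and 315), so yaw ≈18.7° is right. The handle is at (253,190). Re-measuring now that the arm has settled.

```bash
python3 - <<'E'
from h import *
rs=[]
for n in ["wrist","top","scene","wrist"]:
    p=bot.grab_frame(n)
    for r in bot.spot_point(p,"grip_a")[:1]: print(n,np.round(r["position"],1),round(r["conf"],2),atz(p,r["position"],.154).round(4));rs.append(ray(p,r["position"]))
    if n=="wrist":
        m=bot.regions_of(p,"grip_a")
        if m: ys,xs=np.nonzero(m[0]["region"]);print(m[0]["conf"],xs.min(),xs.max(),ys.min(),ys.max())
        t=atz(p,np.array([253,168]),.172);print(t)
print(tri(rs).round(4))
from to import to
to(tri(rs)*[1,1,0]+[0,0,.135],18.6)
E
```

```text
wrist [259.6 197.7] 0.74 [ 0.4693 -0.23    0.154 ]
0.86 234 285 55 220
[ 0.49373952 -0.21612238  0.172     ]
top [369.2 230.7] 0.82 [ 0.4649 -0.228   0.154 ]
scene [286.7 254.4] 0.93 [ 0.4643 -0.2243  0.154 ]
wrist [256.3 197.1] 0.87 [ 0.469  -0.2281  0.154 ]
0.57 232 284 55 219
[ 0.49380247 -0.21686119  0.172     ]
[ 0.4667 -0.2277  0.1531]
pos [ 0.4702 -0.2246  0.2414] [ 1.800e+02 -1.000e-02  1.875e+01] q [-0.19  0.43  0.71  1.89 -0.34  0.95 -0.57] t 3.2833 F [-0.  -0.6 -0.2] w 0.0699
shift [-0.0043  0.0018  0.1064] twist 0.15
```

Call:
carry_out:
  rows:
    - [[-0.004, 0.002, 0.03, 0], [-0.004, 0.002, 0.055, 0], [-0.004, 0.002, 0.08, 0], [-0.004, 0.002, 0.095, 0], [-0.004, 0.002, 0.106, 0], [-0.004, 0.002, 0.106, 0], [-0.004, 0.002, 0.106, 0]]

```text
clock: 3.87
position: [0.467, -0.2281, 0.1355]
tool_rot: [-3.142, 0.0, 0.327]
force: [0.1, 0.2, 0.6]
grip_width: 0.07
finger_force: 0.0
```

```bash
python3 - <<'E'
from h import *
p=bot.grab_frame("wrist")
for r in bot.spot_point(p,"grip_a")[:1]: print(np.round(r["position"],1),round(r["conf"],2),atz(p,r["position"],.154).round(4))
cv2.imwrite("pics/e.png",p["pixels"][:,:,::-1])
from to import to
to([.4667,-.2277,.135],18.6)
E
```

```text
[256.8 255.7] 0.67 [ 0.4694 -0.2296  0.154 ]
pos [ 0.4675 -0.2281  0.1363] [ 1.7995e+02 -6.0000e-02  1.8740e+01] q [-0.09  0.57  0.6   1.98 -0.47  0.73 -0.45] t 3.9667 F [ 0.6  0.3 -0.1] w 0.07
shift [-0.0006 -0.0007  0.0013] twist 0.14
```

View pics/e.png

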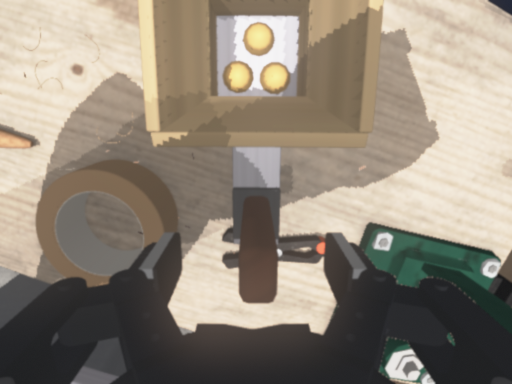

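The handle (column 258) stands between the fingers (pads at columns 182 and 325), so I'm closing on it.

Call:
carry_out:
  rows:
    - [[0, 0, 0, 0], [0, 0, 0, 0], [0, 0, 0, 0], [0, 0, 0, 0], [0, 0, 0, 0], [0, 0, 0, 0], [0, 0, 0, 0], [0, 0, 0, 0]]
  grip: 0.008
  grip_force: 40

```text
clock: 4.63
position: [0.4679, -0.2299, 0.1359]
tool_rot: [3.138, -0.001, 0.326]
force: [5.9, -12.6, -2.1]
grip_width: 0.0155
finger_force: 46.5
```

Call:
carry_out:
  rows:
    - [[0, 0.001, 0, 0], [-0.005, 0.002, 0, 0], [-0.012, 0.002, 0, 0], [-0.02, 0.002, 0, 0], [-0.028, 0.002, 0, 0], [-0.036, 0.002, 0, 0], [-0.042, 0.002, 0, 0], [-0.048, 0.002, 0, 0], [-0.052, 0.002, 0, 0], [-0.054, 0.002, 0, 0], [-0.054, 0.002, 0, 0]]

```text
clock: 5.55
position: [0.4165, -0.2473, 0.1358]
tool_rot: [3.141, -0.001, 0.326]
force: [-3.1, 1.7, 10.7]
grip_width: 0.0155
finger_force: 48.6
```

```bash
python3 - <<'E'
from h import *
p=bot.grab_frame("wrist");cv2.imwrite("pics/f.png",p["pixels"][:,:,::-1])
for r in bot.spot_point(p,"stud_a0"): print(r["position"],r["conf"])
from to import to
to([.468-.056*np.cos(.327),-.23-.056*np.sin(.327),.136],18.7)
E
```

```text
pos [ 0.4165 -0.2472  0.1358] [ 1.800e+02 -4.000e-02  1.871e+01] q [-0.03  0.52  0.6   2.07 -0.46  0.68 -0.37] t 5.65 F [-2.9  1.  11.8] w 0.0157
shift [-0.0017  0.0002 -0.0002] twist 0.01
```

View pics/f.png

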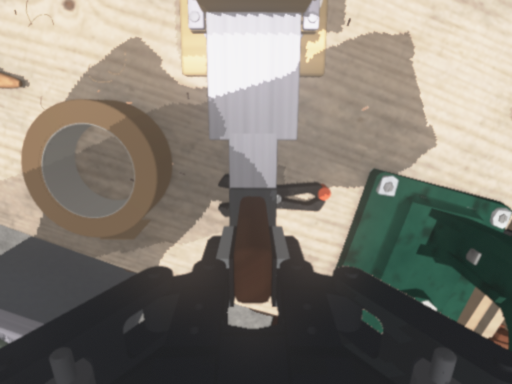

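The shutter plate is drawn well out, with the handle in the grip at (253,250). I'll pull gently on to the end stop.

Call:
carry_out:
  rows:
    - [[-0.002, 0, 0, 0], [-0.004, 0, 0, 0], [-0.005, 0, 0, 0], [-0.005, 0, 0, 0], [-0.005, 0, 0, 0], [-0.005, 0, 0, 0]]

```text
clock: 6.15
position: [0.4154, -0.2476, 0.1359]
tool_rot: [3.14, -0.005, 0.329]
force: [22.9, 8.1, -7.1]
grip_width: 0.0158
finger_force: 46.1
```

```bash
python3 - <<'E'
from h import *
p=bot.grab_frame("top");c=p["pixels"][145:250,300:400]
cv2.imwrite("pics/g.png",cv2.resize(c,None,fx=5.7,fy=5.7,interpolation=cv2.INTER_CUBIC)[:,:,::-1])
for r in bot.spot_point(p,"stud_a0"): print(r["position"],r["conf"])
from to import to
to([.468,-.23,.136],18.7)
E
```

```text
[345.9, 187.9] 0.42
[359.5, 194.7] 0.36
pos [ 0.4154 -0.2476  0.1359] [179.9   -0.28  18.86] q [-0.03  0.52  0.6   2.08 -0.46  0.67 -0.36] t 6.25 F [24.2  8.7 -7. ] w 0.0154
shift [0.0555 0.0003 0.0001] twist 0.16
```

View pics/g.png

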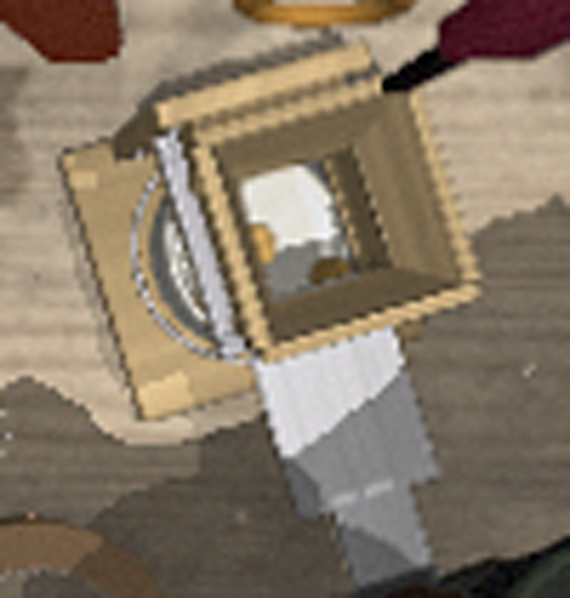

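The throat is clear down to the cup: studs show at (262,243) and (328,270), and the third is hidden by the wall. The shutter is on its stop at 24 N. Pushing home.

Call:
carry_out:
  rows:
    - [[0.005, 0, 0, 0], [0.013, 0, 0, 0], [0.022, 0, 0, 0], [0.031, 0, 0, 0], [0.04, 0, 0, 0], [0.047, 0, 0, 0], [0.053, 0, 0, 0], [0.057, 0, 0, 0], [0.06, 0, 0, 0], [0.061, 0, 0, 0], [0.061, 0, 0, 0], [0.061, 0, 0, 0]]

```text
clock: 7.25
position: [0.4688, -0.2298, 0.1358]
tool_rot: [3.142, 0.001, 0.326]
force: [-8.5, -1.8, 13.3]
grip_width: 0.0157
finger_force: 49.2
```

Call:
carry_out:
  rows:
    - [[0.001, 0, 0, 0], [0.002, 0, 0, 0], [0.002, 0, 0, 0], [0.002, 0, 0, 0]]

```text
clock: 7.58
position: [0.4689, -0.2297, 0.1358]
tool_rot: [-3.141, 0.003, 0.325]
force: [-20.7, -4.2, 24.0]
grip_width: 0.0157
finger_force: 50.6
```

Call:
carry_out:
  rows:
    - [[0, 0, 0, 0], [0, 0, 0, 0], [0, 0, 0, 0], [0, 0, 0, 0], [0, 0, 0, 0], [0, 0, 0, 0]]
  grip: 0.07

```text
clock: 8.08
position: [0.4715, -0.2284, 0.1353]
tool_rot: [-3.142, 0.0, 0.327]
force: [0.5, 0.3, 0.3]
grip_width: 0.07
finger_force: 0.0
```

```bash
python3 - <<'E'
from h import *
p=bot.grab_frame("wrist");cv2.imwrite("pics/h.png",p["pixels"][:,:,::-1])
from to import to
to([.468,-.23,.236],18.7)
E
```

```text
pos [ 0.4715 -0.2284  0.1353] [-180.      0.     18.75] q [-0.09  0.58  0.6   1.97 -0.47  0.73 -0.45] t 8.1333 F [0.5 0.1 0.1] w 0.0698
shift [-0.0038  0.0004 -0.1007] twist 0.05
```

View pics/h.png

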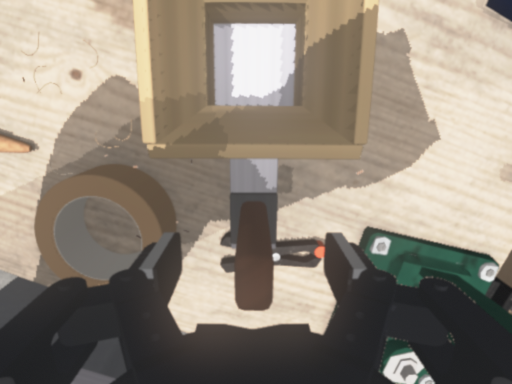

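The hopper is empty and the shutter is shut, with the handle free at (255,250). Moving up and away.

Call:
carry_out:
  rows:
    - [[0, 0, -0.02, 0], [0, 0, -0.045, 0], [0, 0, -0.075, 0], [0, 0, -0.1, 0], [0, 0, -0.12, 0], [0, 0, -0.12, 0], [0, 0, -0.12, 0], [0, 0, -0.12, 0]]

```text
clock: 8.8
position: [0.4712, -0.2281, 0.2547]
tool_rot: [-3.141, 0.0, 0.327]
force: [-0.3, -0.0, -0.3]
grip_width: 0.0702
finger_force: 0.0
```

```bash
python3 - <<'E'
from h import *
p=bot.grab_frame("scene")
r=bot.spot_point(p,"grip_a")[0];print(r["position"],r["conf"])
r=bot.spot_point(p,"cup")[0];print(r["position"],r["conf"])
print(bot.look_for(p,"stud_a0"))
cv2.imwrite("pics/i.png",cv2.resize(p["pixels"][190:310,230:390],(800,600),interpolation=cv2.INTER_CUBIC)[:,:,::-1])
E
```

```text
[288.6, 255.8] 0.66
[306.3, 264.5] 0.64
[]
```

View pics/i.png

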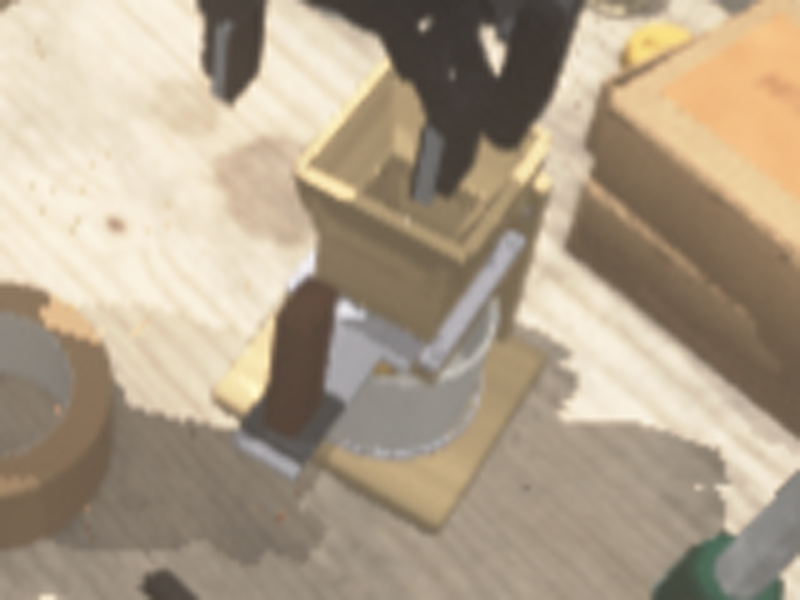

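The cup stands in its ring at (410,400), a stud shows in it at (383,370), none are on the bench, and the shutter is home. Handing in.

```bash
python3 -c "
from workcell import bot
print(bot.job_done())"
```

```text
the job is handed in; nothing more can be done
None
```

I drew the cup feeder's shutter to its end stop, pushed it fully home and let go. The hopper is empty and no studs are on the bench, though I saw only two of the three in the cup; the cup is still in its holder, the other feeder was not touched, and the job is handed in at about 9 s.

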